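# Draw out the strainer tray with the chip hook

### The job

Take the chip hook from its stand, catch it in the finger hole of the strainer box's tray, and draw the tray all the way out until you feel it come up against its stop; keep a firm pull of 10 to 20 N on the stop for a second, never wrenching harder. Use only the hook on the tray and box, not the gripper; then unhook it, leave the tray out, and put the hook back hanging upright in its stand without disturbing the other things.

Things in the scene. Friction and masses are not known exactly. Their poses are not given: they have to be found in the camera images.
- unit: Fixed green sheet-metal coolant strainer box, 240 (x) x 200 (y) x 70 mm high, standing on the table; origin at the centre of its underside, x from its front to its back, z up.
- tray: Steel strainer tray, 160 mm wide, sliding out of the box's front along the box's -x with about 4 N of friction; it stays where it is left. It starts 0 to 50 mm out. A hard stop inside, set differently each time and not visible, ends its travel 85 to 110 mm out from shut. Origin: an inner reference point that lies at the box's origin when the tray is shut; axes as the box's.
- tray_hole (a point): Centre, at the top face, of the round finger hole (24 mm across, right through) in the tray's level front lip; moves with the tray: 147 mm in front of the box's centre when shut, 232 to 257 mm at the stop; axes as the box's. The lip: steel plate 4 mm thick, top 45 mm above the table, 70 mm wide; front edge 23 mm before the hole's centre, tray wall 27 mm behind it. Free below, down to the table.
- stand_seat (a point): Top face (90 mm above the table) of the fixed grey hook stand, where the hook's shank stands. Its top plate, 75 (x) x 70 (y) x 6 mm, has an opening 28 mm along x and 22 mm along y, centred 5 mm toward the stand's -x from this point; below it is open down to 8 mm above the table. The hook hangs there on its collar, toe toward the stand's -x.
- hook_grip (a point): Centre of the hook's upright wooden handle, 18 (x) x 30 (y) x 50 mm high. Under it a flat steel collar, 52 (x) x 40 (y) x 5 mm (25 to 30 mm below this point), then a round shank 8 mm thick, on this point's axis, down to the bottom 110 mm below this point. There a toe 8 mm thick points along the hook's -x, its end 14 mm from the shank's axis. z up along the handle. About 0.2 kg.
- hook: The whole hook; origin on the shank's axis at the underside of the toe, axes as for hook_grip.
- parts_bin: Loose open carton 100 x 80 x 50 mm, bystander; origin at the centre of its underside.
- hammer: Loose hammer lying on the table, bystander.
- bearing: Loose steel ring, 62 mm across, 18 mm high, bystander; origin at the centre of its underside.
- sleeve: Loose steel sleeve, 44 mm across, 45 mm high, bystander; origin at the centre of its underside.
Things that resemble listed ones, but are neither listed nor needed, are in the scene too. Leave any green look-alike of the hook alone. Of the things that look like the part that bears stand_seat, the smaller one is meant.

How it is judged (in metres and radians):
On the way, in this order (a step that is already met when the one before it is completed fails the run):
1. the hook is lifted out of its stand by the gripper (height (world z) of hook above 0.03 m and contact force between the fingers and hook above 1 N), for 0.2 s.
2. the hook, held by the gripper and through the hole, pulls the tray against its out stop with more than 8 N for 0.5 s (it slides with 4 N) (x of tray_hole in the frame of unit below -0.226 m and contact force between hook and unit above 8 N and contact force between the fingers and hook above 1 N and z of hook in the frame of tray_hole below -0.01 m), for 0.5 s.
3. the hook is free of the tray and lifted clear of the lip (height (world z) of hook above 0.048 m and contact force between hook and unit below 0.1 N), for 0.1 s.
At the end, for the whole second after the job is handed in: The tray is left out (its hole at least 226 mm in front of the box's centre); the hook hangs upright (within 0.08 rad) in its stand on its collar (within 4 mm of the seated height, 12 mm of the seat point), still and released (x of tray_hole in the frame of unit below -0.226 m and horizontal distance between hook and stand_seat below 0.012 m and height (world z) of hook between 0.006 and 0.014 m and angle between hook's own z axis and vertical below 0.08 rad and linear speed of hook below 0.01 m/s and contact force between hook and the fingers below 0.1 N); the robot touches nothing.
It fails at once if the hook loads the tray or box with more than 25 N (contact force between hook and unit above 25 N).
It fails at once if the gripper or arm touches the tray or box (contact force between any of the fingers, the arm and unit above 1 N).
It fails at once if the other things are disturbed (moved more than 15 mm) (distance of any of parts_bin, hammer, bearing, sleeve from where it was at the start of the episode above 0.015 m).
It also fails if it takes over 64 s, if anything falls off the work surface, if the arm or the gripper's body presses on something with over 40 N, if the wrist force passes 120 N, or if a joint passes its speed limit or range.

### The arm

A 6-joint arm with a two-finger parallel gripper is mounted at the origin on the work surface. World frame = base frame: x ahead of the robot, y to its left, z up, the work surface at z = 0. Lengths are in m, angles in degrees, forces in N, time in s.
With the tool pointing down it reaches from about 0.325 to 0.75 m from the base axis. Payload 7.6 kg.
Tool frame: the origin (TCP) lies midway between the tips of the shut fingers; the grasp point (between the pads) lies 19 mm behind it; z points along the fingers, y is the line along which they close (so a half turn about z gives the same grasp; the last joint's range is limited). The gripper opens to 85 mm and grips with 20 to 120 N. Pads are 22 mm wide; open, the fingers measure 114 mm over their backs; the gripper's body (76 mm by 85 mm) begins 54 mm behind the grasp point. The pads swing forward as they close: fully open they stand 13 mm farther back than shut.
Start: joints at [-73.814, 2.991, 80.254, -0, 96.75, -4.028], TCP at [0.181, -0.493, 0.231] pointing down, gripper open.
Joint ranges: [-166.34, 166.34], [-52.06, 124.39], [6.96, 135.62], [-60.46, 240.46], [14.63, 156.25], [-167.68, 167.68]. Speed limits (degrees/s): [147.25, 147.25, 172.46, 180, 180, 180].

### API

Orientations are given as a 3x3 rotation matrix whose columns are the frame's x, y, z axes.
In Python, from bench import bot gives the robot as it stands.
- The arm moves only by the tool send_rows, never from a script. Its argument "plan" is a list of rows, each an object of numbers: "tx", "ty", "tz": the shift along the world's x, y, z scaled (see below); "spin": the turn about the world's z scaled (see below). A call has 1 to 5 rows; each row shifts and turns the commanded pose from where the row before left it; what a row does not reach is not made up. The controller multiplies each number of a shift by 3 cm and each number of a turn by 5 degrees. A row lasts 1/10 s, in which the tool goes at most 50 mm and 8.59 degrees, less where a joint would pass 70% of its speed; a pose out of reach is approached as far as the arm can. A call with a number of a shift or a turn outside -1 to 1 is refused whole. A call with a gripper value outside its range is refused whole. "claw" is the opening, from 0 (shut) to 1 (fully open), set as the call begins (left out, the last holds). The fingers move at their own pace and stop on an object; "squeeze" is the grip in N (left out, the last holds). Time passes only in rows, so rows that do not move let the fingers close. It gives the time, the measured TCP pose, the force, the opening and the grip force at its end, in the units of the state.
- bot.sense(): the state, without advancing time (a new reading comes with each control period).
- bot.read_camera(name): name is "scene" or "top" or "wrist"; returns a dict with "color" (400x640x3 uint8, red, green, blue), "depth" (400x640 float32, m along the optical axis (not along the pixel's ray), 0 where there is no reading), "fx", "fy", "cx", "cy" (pixels), "k1" (the pictures are not rectified: a ray, as slopes to the right and down, at radius r is drawn at 1 + k1 r^2 times it, then the intrinsics apply), "extrinsics" (4x4, takes a point from camera to world coordinates); the wrist camera has in their place "T_tool_cam" (4x4, takes a point from camera to tool coordinates, whose origin is the TCP and whose axes are the flange's). Camera axes: x right, y up, looking along -z (the intrinsics and any distortion apply to the point x, -y, -z); pixel columns grow to the right and rows downward; lengths in m; the calibration is good to about 2 mm. A picture is of the moment at which its call begins: read the wrist's pose just before it.
- bot.job_done(): hands the job in; it is judged then, once.
The state is a dict: "t": time; "qpos": joint angles; "dq": joint speeds; "tau": joint torques, N m; "tcp_pos": TCP position; "orientation": TCP orientation; "wrist_force": force on the tool from outside, world axes, zero at the start; "wrist_torque": the same for the moment, N m; "gripper_width": finger opening in m; "finger_force": force on a finger pad.
Only numpy, scipy, OpenCV 4.12 (cv2) and the standard library are available. Lean on these libraries where they do the work, as an engineer would, in place of code of your own. Each camera call takes 0.05 s, during which the arm holds its last target. There are 200 camera calls.

## Working session

There is one attempt and no reset: what is moved stays moved. The work goes in short steps, Python scripts to look and compute and a tool call to move; the robot and the scene stay as the last step left them, time stands still between calls to the robot, and variables do not carry over. Pictures are saved under pics/ and viewed, at most 10 in all, crops included, and the job is handed in when it is done.

Besides the shell and the picture viewer there is one more tool, called after "Call:" as name([rows], argument=value, ...), one row to a line, values as JSON. send_rows: Moves the arm, as the interface text tells. Shifts and turns lie within -1 to 1; 1 stands for 3 cm of shift or 5 degrees of turn. Its arguments: {"type":"object","properties":{"plan":{"type":"array","items":{"type":"object","properties":{"tx":{"type":"number","minimum":-1,"maximum":1},"ty":{"type":"number","minimum":-1,"maximum":1},"tz":{"type":"number","minimum":-1,"maximum":1},"spin":{"type":"number","minimum":-1,"maximum":1}}}},"claw":{"type":"number"},"squeeze":{"type":"number"}},"required":["plan"]}

```bash
mkdir -p pics
cat > h.py <<'E'
import numpy as np, cv2, pickle
from bench import bot
def snap(name,tag):
    s=bot.sense(); c=bot.read_camera(name); c['s']=s
    if 'T_tool_cam' in c:
        T=np.eye(4);T[:3,:3]=np.array(s['orientation']);T[:3,3]=s['tcp_pos'];c['E']=T@np.array(c['T_tool_cam'])
    else: c['E']=np.array(c['extrinsics'])
    pickle.dump(c,open(f'{tag}.pkl','wb')); cv2.imwrite(f'pics/{tag}.png',c['color'][:,:,::-1]); return c
def load(tag): return pickle.load(open(f'{tag}.pkl','rb'))
def cloud(c):
    K=np.array([[c['fx'],0,c['cx']],[0,c['fy'],c['cy']],[0,0,1.]])
    v,u=np.mgrid[:400,:640]
    p=cv2.undistortPoints(np.stack([u.ravel(),v.ravel()],1).astype(np.float64)[:,None],K,np.array([c['k1'],0,0,0,0.]))[:,0]
    d=c['depth'].ravel().astype(float)
    P=np.stack([p[:,0]*d,-p[:,1]*d,-d],1)@c['E'][:3,:3].T+c['E'][:3,3]
    return P.reshape(400,640,3)
def ray(c,u,v,z):
    K=np.array([[c['fx'],0,c['cx']],[0,c['fy'],c['cy']],[0,0,1.]])
    p=cv2.undistortPoints(np.array([[[u,v]]],float),K,np.array([c['k1'],0,0,0,0.]))[0,0]
    d=c['E'][:3,:3]@np.array([p[0],-p[1],-1]); o=c['E'][:3,3]
    return o+d*(z-o[2])/d[2]
E
python3 - <<'E'
from h import *
a=snap('scene','sc0');b=snap('top','top0')
for c in (a,b): print(np.round(c['E'],3).tolist(),c['fx'],c['k1'])
s=bot.sense();print({k:np.round(v,3).tolist() for k,v in s.items()})
E
```

```text
[[0.876, -0.395, 0.276, 0.838], [0.482, 0.717, -0.503, -0.555], [0.001, 0.574, 0.819, 0.897], [0.0, 0.0, 0.0, 1.0]] 376.18298932735644 0.022405461590927073
[[-0.003, 0.979, -0.202, 0.281], [-1.0, -0.002, 0.003, -0.047], [0.002, 0.202, 0.979, 1.425], [0.0, 0.0, 0.0, 1.0]] 400.40371981516614 -0.0078878704705365
{'t': 0.1, 'qpos': [-73.815, 3.024, 80.305, -0.0, 96.751, -4.028], 'dq': [0.033, -0.07, -0.126, -0.003, -0.048, -0.002], 'tau': [0.001, -38.258, -36.099, -0.0, 0.005, -0.0], 'tcp_pos': [0.181, -0.492, 0.231], 'orientation': [[0.938, 0.346, -0.0], [0.346, -0.938, 0.001], [0.0, -0.001, -1.0]], 'wrist_force': [0.301, -0.586, 0.27], 'wrist_torque': [0.07, -0.072, 0.06], 'finger_force': 0.0, 'gripper_width': 0.086}
```

View pics/sc0.png

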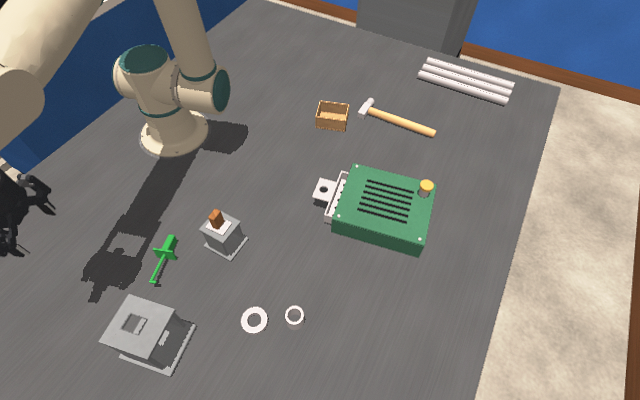

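View pics/top0.png

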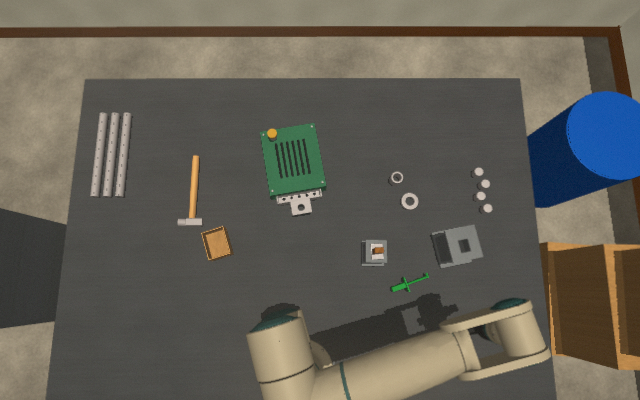

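Candidates: the hook with the brown wooden handle is in the small stand at scene (216,220) / top (377,252). The green look-alike lies at scene (165,255). The large empty stand at scene (150,330) is the decoy. The box's lip hole is at scene (323,189) / top (300,207). I'll check the choice in a close crop.

Run:
```python
from h import *
a=load('sc0');b=load('top0')
x=cv2.resize(a['color'][190:270,180:260],(400,400),interpolation=cv2.INTER_CUBIC)
y=cv2.resize(a['color'][160:240,295:375],(400,400),interpolation=cv2.INTER_CUBIC)
z=cv2.resize(b['color'][232:272,355:405],(400,320),interpolation=cv2.INTER_CUBIC)
w=cv2.resize(b['color'][180:220,270:330],(400,267),interpolation=cv2.INTER_CUBIC)
im=np.zeros((600,800,3),np.uint8);im[:400-110,:400]=x[60:350];im[:290,400:]=y[60:350];im[290:600,:400]=z[:310];im[290:557,400:]=w
cv2.imwrite('pics/crop1.png',im[:,:,::-1])
for c,n in ((a,'sc'),(b,'top')):
    P=cloud(c);C=cv2.cvtColor(c['color'],cv2.COLOR_RGB2HSV).astype(int)
    g=(C[...,0]>60)&(C[...,0]<90)&(C[...,1]>90)&(P[...,2]>.06)&(P[...,2]<.08)&(P[...,0]>.3)
    q=P[g][:,:2].astype(np.float32); print(n,'box',cv2.minAreaRect(q),np.median(P[g][:,2]))
    d=np.hypot(P[...,0]-.35,P[...,1]+.2)<.2
    h=d&(P[...,2]>.13)&(P[...,2]<.18); print('handle',h.sum(),P[h].mean(0) if h.any() else 0, cv2.minAreaRect(P[h][:,:2].astype(np.float32)))
    h=d&(P[...,2]>.08)&(P[...,2]<.1); print('stand',h.sum(),cv2.minAreaRect(P[h][:,:2].astype(np.float32)))
print(ray(b,377,252,.16),ray(b,300,207,.045),ray(a,323,189,.045))
```

```text
sc box ((0.7249511480331421, 0.02996291220188141), (0.23849982023239136, 0.2015703171491623), 9.954832077026367) 0.07052248811793405
handle 124 [ 0.3976245  -0.25505407  0.14214145] ((0.3957258462905884, -0.25356146693229675), (0.019265364855527878, 0.030674215406179428), 6.631952285766602)
stand 598 ((0.3958492875099182, -0.25124239921569824), (0.07099553942680359, 0.07697266340255737), 89.02739715576172)
top box ((0.7233593463897705, 0.0336436852812767), (0.24120596051216125, 0.1982458531856537), 9.920872688293457) 0.06914682483412138
handle 57 [ 0.39303541 -0.24987528  0.14224344] ((0.392991304397583, -0.24995893239974976), (0.018543807789683342, 0.027990514412522316), 1.5218473672866821)
stand 413 ((0.3939965069293976, -0.2494378685951233), (0.06852370500564575, 0.0741959810256958), 89.17072296142578)
[ 0.3845583  -0.24159968  0.16      ] [0.5521212  0.00600363 0.045     ] [0.55257404 0.00162794 0.045     ]
```

View pics/crop1.png

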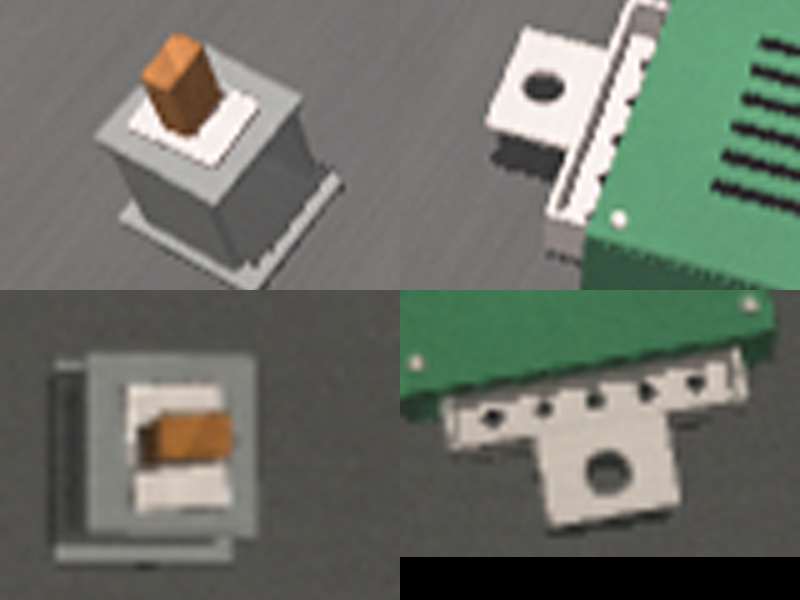

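The crop shows the brown handle on its steel collar in the small grey stand, with the toe hidden. The lip hole is clear. I'll go above the hook and turn so the fingers close along world x, across the handle's 18 mm side.

Call:
send_rows([
  {"tx":0.5,"ty":0.57,"spin":1},
  {"tx":0.5,"ty":0.57,"spin":1},
  {"tx":0.5,"ty":0.57,"spin":1},
  {"tx":0.5,"ty":0.57,"spin":1},
  {"tx":0.5,"ty":0.57,"spin":1},
], claw=1)

```text
$.plan[0]: bad value
```

Call:
send_rows([
  {"tx":0.5,"ty":0.57,"spin":1},
  {"tx":0.5,"ty":0.57,"spin":1},
  {"tx":0.5,"ty":0.57,"spin":1},
  {"tx":0.5,"ty":0.57,"spin":1},
  {"tx":0.5,"ty":0.57,"spin":1},
])

```text
$.plan[0]: bad value
```

Call:
send_rows([
  {"tx":0.5,"ty":0.57,"spin":1},
  {"tx":0.5,"ty":0.57,"spin":1},
  {"tx":0.5,"ty":0.57,"spin":1},
  {"tx":0.5,"ty":0.57,"spin":1},
  {},
])

```text
$.plan[0]: bad value
```

Run:
```python
from h import *
c=snap('wrist','w1')
s=bot.sense();print(np.round(s['tcp_pos'],4),np.round(s['orientation'],3).tolist(),np.round(s['qpos'],1), s['wrist_force'])
P=cloud(c);d=np.hypot(P[...,0]-.394,P[...,1]+.252)<.06
for lo,hi in((.135,.155),(.086,.1)):
    h=d&(P[...,2]>lo)&(P[...,2]<hi);print(h.sum(),h.any() and (P[h].mean(0),cv2.minAreaRect(P[h][:,:2].astype(np.float32))))
```

```text
[ 0.1813 -0.4924  0.2307] [[0.938, 0.345, -0.0], [0.345, -0.938, 0.001], [0.0, -0.001, -1.0]] [-73.8   3.   80.3   0.   96.7  -4. ] [ 0.46315772 -0.38553233 -0.40949204]
0 False
0 False
```

View pics/w1.png

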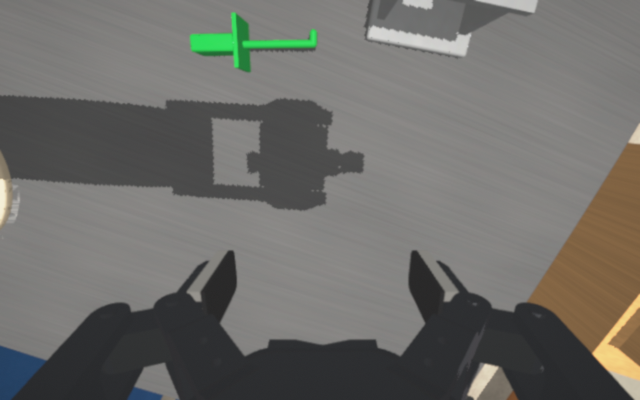

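All calls were refused, so the arm hasn't moved and the wrist view shows only the green hook and table. The rows probably need all four fields.

Call:
send_rows([
  {"tx":0.5,"ty":0.57,"tz":0,"spin":1},
  {"tx":0.5,"ty":0.57,"tz":0,"spin":1},
  {"tx":0.5,"ty":0.57,"tz":0,"spin":1},
  {"tx":0.5,"ty":0.57,"tz":0,"spin":1},
  {"tx":0.5,"ty":0.57,"tz":0,"spin":1},
], claw=1)

```text
t: 0.65
tcp_pos: [0.2569, -0.4063, 0.231]
orientation: [[0.702, 0.712, -0.0], [0.712, -0.702, 0.0], [0.0, -0.0, -1.0]]
wrist_force: [-0.0, 0.4, -0.2]
gripper_width: 0.0857
finger_force: 0.0
```

Call:
send_rows([
  {"tx":0.5,"ty":0.57,"tz":0,"spin":1},
  {"tx":0.5,"ty":0.57,"tz":0,"spin":1},
  {"tx":0.5,"ty":0.57,"tz":0,"spin":1},
  {"tx":0.5,"ty":0.57,"tz":0,"spin":1},
  {"tx":0.5,"ty":0.57,"tz":0,"spin":1},
])

```text
t: 1.15
tcp_pos: [0.3319, -0.3208, 0.2311]
orientation: [[0.335, 0.942, -0.0], [0.942, -0.335, 0.0], [0.0, -0.0, -1.0]]
wrist_force: [-0.4, 0.1, 0.9]
gripper_width: 0.0853
finger_force: 0.0
```

Call:
send_rows([
  {"tx":0.5,"ty":0.57,"tz":0,"spin":1},
  {"tx":0.5,"ty":0.57,"tz":0,"spin":1},
  {"tx":0.5,"ty":0.57,"tz":0,"spin":1},
  {"tx":0.5,"ty":0.57,"tz":0,"spin":1},
  {"tx":0,"ty":0,"tz":0,"spin":0},
])

```text
t: 1.65
tcp_pos: [0.3925, -0.2517, 0.231]
orientation: [[-0.008, 1.0, 0.0], [1.0, 0.008, 0.001], [0.001, 0.0, -1.0]]
wrist_force: [-0.0, 1.0, -0.1]
gripper_width: 0.0854
finger_force: 0.0
```

Run:
```python
from h import *
c=snap('wrist','w2')
s=bot.sense();print(np.round(s['tcp_pos'],4),np.round(s['orientation'],3).tolist(),np.round(s['qpos'],1), s['wrist_force'])
P=cloud(c);d=np.hypot(P[...,0]-.394,P[...,1]+.252)<.06
for lo,hi in((.135,.155),(.086,.1)):
    h=d&(P[...,2]>lo)&(P[...,2]<hi);print(h.sum(),h.any() and (P[h].mean(0),cv2.minAreaRect(P[h][:,:2].astype(np.float32))))
```

```text
[ 0.3917 -0.2526  0.231 ] [[-0.005, 1.0, -0.0], [1.0, 0.005, 0.0], [0.0, -0.0, -1.0]] [-37.4  -6.6  89.7  -0.   97.  -37.6] [-0.22847497  0.36861287 -1.25620351]
784 (array([ 0.39348486, -0.24906031,  0.14368361]), ((0.39352846145629883, -0.25038501620292664), (0.017912134528160095, 0.030061092227697372), 2.8843581676483154))
4333 (array([ 0.39463466, -0.24448941,  0.09097641]), ((0.394750714302063, -0.24936185777187347), (0.07072071731090546, 0.07518866658210754), 88.70278930664062))
```

View pics/w2.png

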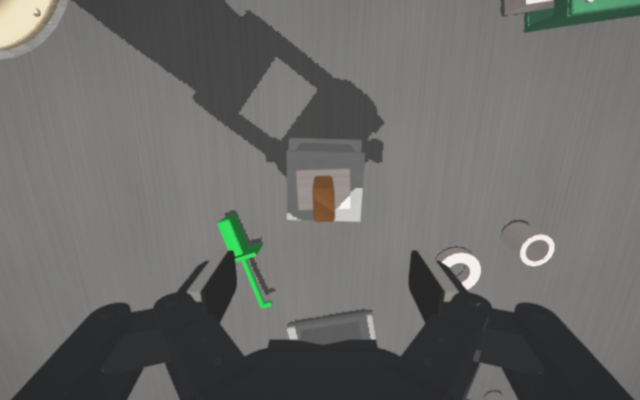

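The handle is centred at (0.3935, -0.2505), almost square to the tool. Descending.

Call:
send_rows([
  {"tx":0.06,"ty":0.07,"tz":-1,"spin":0},
  {"tx":0,"ty":0,"tz":-1,"spin":0},
  {"tx":0,"ty":0,"tz":-1,"spin":0},
  {"tx":0,"ty":0,"tz":-0.7,"spin":0},
  {"tx":0,"ty":0,"tz":-0.5,"spin":0},
])

```text
t: 2.2
tcp_pos: [0.3919, -0.2515, 0.1033]
orientation: [[-0.001, 1.0, -0.002], [1.0, 0.001, 0.001], [0.001, -0.002, -1.0]]
wrist_force: [-0.0, 0.5, -0.9]
gripper_width: 0.0853
finger_force: 0.0
```

Call:
send_rows([
  {"tx":0,"ty":0,"tz":0,"spin":0},
  {"tx":0,"ty":0,"tz":0,"spin":0},
  {"tx":0,"ty":0,"tz":0,"spin":0},
  {"tx":0,"ty":0,"tz":0,"spin":0},
  {"tx":0,"ty":0,"tz":0,"spin":0},
], claw=0, squeeze=80)

```text
t: 2.7
tcp_pos: [0.3937, -0.2516, 0.1065]
orientation: [[-0.004, 1.0, 0.002], [1.0, 0.004, -0.001], [-0.001, 0.002, -1.0]]
wrist_force: [-1.8, 0.3, -1.9]
gripper_width: 0.0172
finger_force: 77.0
```

Call:
send_rows([
  {"tx":0,"ty":0,"tz":0,"spin":0},
  {"tx":0,"ty":0,"tz":0,"spin":0},
  {"tx":0,"ty":0,"tz":0,"spin":0},
  {"tx":0,"ty":0,"tz":0,"spin":0},
  {"tx":0,"ty":0,"tz":0,"spin":0},
])

```text
t: 3.2
tcp_pos: [0.3937, -0.2516, 0.1064]
orientation: [[-0.004, 1.0, 0.002], [1.0, 0.004, -0.001], [-0.001, 0.002, -1.0]]
wrist_force: [-1.3, 0.5, 5.7]
gripper_width: 0.0171
finger_force: 78.0
```

Gripped at 17 mm. Lifting slowly, about 11 cm.

Call:
send_rows([
  {"tx":0,"ty":0,"tz":0.5,"spin":0},
  {"tx":0,"ty":0,"tz":0.8,"spin":0},
  {"tx":0,"ty":0,"tz":0.8,"spin":0},
  {"tx":0,"ty":0,"tz":0.8,"spin":0},
  {"tx":0,"ty":0,"tz":0.8,"spin":0},
])

```text
t: 3.7
tcp_pos: [0.3929, -0.2508, 0.2165]
orientation: [[-0.004, 1.0, -0.001], [1.0, 0.004, 0.001], [0.001, -0.001, -1.0]]
wrist_force: [-0.1, -0.7, -2.8]
gripper_width: 0.017
finger_force: 77.3
```

Call:
send_rows([
  {"tx":0,"ty":0,"tz":0.2,"spin":0},
  {"tx":0,"ty":0,"tz":0,"spin":0},
])

```text
t: 3.9
tcp_pos: [0.3934, -0.2512, 0.2223]
orientation: [[-0.004, 1.0, 0.001], [1.0, 0.004, -0.0], [-0.0, 0.001, -1.0]]
wrist_force: [-0.5, -0.0, -1.8]
gripper_width: 0.0174
finger_force: 77.5
```

Run:
```python
from h import *
c=snap('scene','sc2');b=snap('top','top2')
s=bot.sense();print(np.round(s['tcp_pos'],4),np.round(s['orientation'],3).tolist(),np.round(s['wrist_force'],1), np.round(s['wrist_torque'],2))
P=cloud(c);d=np.hypot(P[...,0]-.3937,P[...,1]+.2516)<.05
for lo in np.arange(.09,.2,.01):
    h=d&(P[...,2]>lo)&(P[...,2]<lo+.01);print(round(lo,2),h.sum(),h.any() and (P[h].mean(0).round(4),P[h].min(0).round(3),P[h].max(0).round(3)))
x=cv2.resize(c['color'][140:280,150:290],(560,560),interpolation=cv2.INTER_CUBIC);cv2.imwrite('pics/crop2.png',x[:,:,::-1])
```

```text
[ 0.3928 -0.2508  0.2205] [[-0.004, 1.0, -0.002], [1.0, 0.004, 0.002], [0.002, -0.002, -1.0]] [-0.2 -0.2 -3.1] [ 0.03 -0.01  0.02]
0.09 435 (array([ 0.3984, -0.2538,  0.0914]), array([ 0.358, -0.287,  0.09 ]), array([ 0.434, -0.216,  0.094]))
0.1 0 False
0.11 0 False
0.12 0 False
0.13 16 (array([ 0.3914, -0.2539,  0.1337]), array([ 0.383, -0.257,  0.131]), array([ 0.399, -0.249,  0.14 ]))
0.14 8 (array([ 0.3965, -0.2543,  0.1439]), array([ 0.395, -0.257,  0.14 ]), array([ 0.398, -0.251,  0.149]))
0.15 10 (array([ 0.3971, -0.2537,  0.1549]), array([ 0.394, -0.256,  0.15 ]), array([ 0.399, -0.251,  0.16 ]))
0.16 7 (array([ 0.3974, -0.2544,  0.1658]), array([ 0.395, -0.257,  0.163]), array([ 0.399, -0.251,  0.169]))
0.17 0 False
0.18 0 False
0.19 0 False
0.2 38 (array([ 0.4081, -0.2573,  0.2088]), array([ 0.37 , -0.273,  0.206]), array([ 0.421, -0.233,  0.21 ]))
```

View pics/crop2.png

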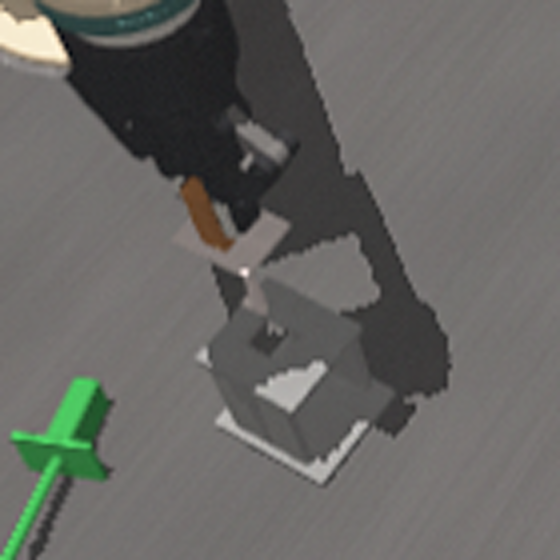

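The lifted hook has its toe toward world -x, as wanted, and the stand opening is at crop (265,340). Next I carry it beside the lip, turned 10° to match the box, and look with the wrist camera.

Call:
send_rows([
  {"tx":0.5,"ty":0.5,"tz":0,"spin":0.2},
  {"tx":0.8,"ty":0.8,"tz":0,"spin":0.3},
  {"tx":0.8,"ty":0.8,"tz":0,"spin":0.4},
  {"tx":0.8,"ty":0.8,"tz":0,"spin":0.4},
  {"tx":0.8,"ty":0.8,"tz":0,"spin":0.4},
])

```text
t: 4.5
tcp_pos: [0.5045, -0.1389, 0.2202]
orientation: [[-0.153, 0.988, -0.003], [0.988, 0.153, 0.001], [0.001, -0.003, -1.0]]
wrist_force: [0.4, -0.5, -1.8]
gripper_width: 0.0173
finger_force: 77.6
```

Call:
send_rows([
  {"tx":0.8,"ty":0.8,"tz":0,"spin":0.3},
  {"tx":0.5,"ty":0.8,"tz":0,"spin":0},
  {"tx":0.3,"ty":0.5,"tz":0,"spin":0},
  {"tx":0,"ty":0,"tz":0,"spin":0},
  {"tx":0,"ty":0,"tz":0,"spin":0},
])

```text
t: 5.0
tcp_pos: [0.5517, -0.0771, 0.2207]
orientation: [[-0.178, 0.984, -0.003], [0.984, 0.178, 0.0], [0.001, -0.003, -1.0]]
wrist_force: [0.5, -0.1, -1.8]
gripper_width: 0.017
finger_force: 77.7
```

Run:
```python
from h import *
c=snap('wrist','w3')
s=c['s'];print(np.round(s['tcp_pos'],4),np.round(s['orientation'],3).tolist(),np.round(s['qpos'],1), np.round(s['wrist_force'],2))
P=cloud(c)
h=(abs(P[...,2]-.045)<.008)&(np.hypot(P[...,0]-.55,P[...,1])<.06); print(h.sum(),cv2.minAreaRect(P[h][:,:2].astype(np.float32)))
v,u=np.nonzero(h);print(u.min(),u.max(),v.min(),v.max())
```

```text
[ 0.5517 -0.0771  0.2207] [[-0.178, 0.984, -0.003], [0.984, 0.178, 0.0], [0.001, -0.003, -1.0]] [-11.7   8.5  75.6  -0.   96.1 -22. ] [ 0.52 -0.14 -1.83]
3450 ((0.5690078139305115, 0.0032016783952713013), (0.07655715942382812, 0.10245843231678009), 9.899188995361328)
316 392 56 158
```

View pics/w3.png

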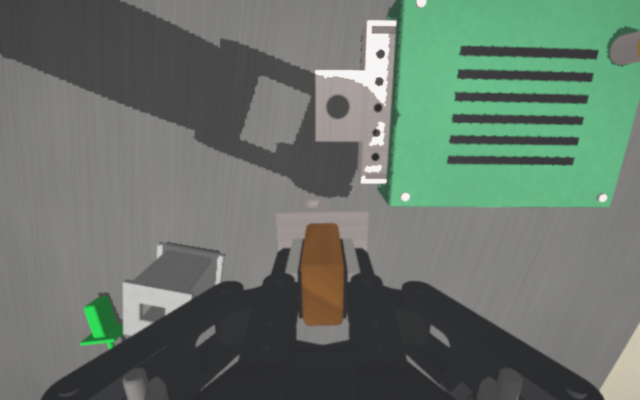

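The hole is at (338,106), the toe's end at (307–318,203) and the collar's far edge at row 213, columns 277–369. I'll turn these into positions.

Run:
```python
from h import *
c=load('w3');g=cv2.cvtColor(c['color'],cv2.COLOR_RGB2GRAY).astype(int)
sub=c['color'][80:132,318:358].astype(int).sum(2); 
m=sub<np.percentile(sub,50)*.6; v,u=np.nonzero(m); print('dark centroid',u.mean()+318,v.mean()+80,m.sum())
H=ray(c,u.mean()+318,v.mean()+80,.045)
R=np.array([[np.cos(t:=np.radians(9.93)),-np.sin(t)],[np.sin(t),np.cos(t)]])
print('hole',H, 'hole rel tcp in box axes',R.T@(H[:2]-c['s']['tcp_pos'][:2]))
for p in((277,213),(369,213)): q=ray(c,*p,.209)[:2]; print('collar far corner box axes rel tcp',R.T@(q-c['s']['tcp_pos'][:2]))
q=ray(c,307,203,.132)[:2];print('toe end',R.T@(q-c['s']['tcp_pos'][:2]))
P=cloud(c);a=P[185:211,295:330].reshape(-1,3);a=a[(a[:,2]>.11)&(a[:,2]<.15)];print('toe pts',len(a),a.min(0),a.max(0),(R.T@(a.mean(0)[:2]-c['s']['tcp_pos'][:2])))
```

```text
dark centroid 337.3174603174603 106.44444444444444 378
hole [0.55244553 0.00314527 0.045     ] hole rel tcp in box axes [0.01459462 0.07895062]
collar far corner box axes rel tcp [-0.02517143  0.0201236 ]
collar far corner box axes rel tcp [0.02546864 0.02043144]
toe end [-0.0127704   0.00197658]
toe pts 191 [ 0.53780867 -0.08169159  0.12658431] [ 0.55487748 -0.0719126   0.14998264] [-0.00485312  0.00279754]
```

Call:
send_rows([
  {"tx":0.05,"ty":0.69,"tz":0,"spin":0},
  {"tx":0.07,"ty":0.8,"tz":0,"spin":0},
  {"tx":0.07,"ty":0.7,"tz":0,"spin":0},
  {"tx":0,"ty":0.5,"tz":0,"spin":0},
  {"tx":0,"ty":0,"tz":0,"spin":0},
])

```text
t: 5.55
tcp_pos: [0.5576, 0.0043, 0.2221]
orientation: [[-0.178, 0.984, -0.0], [0.984, 0.178, 0.0], [0.0, -0.0, -1.0]]
wrist_force: [-0.3, -0.7, -2.3]
gripper_width: 0.0173
finger_force: 77.6
```

Call:
send_rows([
  {"tx":0,"ty":0,"tz":-0.7,"spin":0},
  {"tx":0,"ty":0,"tz":-0.7,"spin":0},
  {"tx":0,"ty":0,"tz":-0.7,"spin":0},
  {"tx":0,"ty":0,"tz":0,"spin":0},
  {"tx":0,"ty":0,"tz":0,"spin":0},
])

```text
t: 6.05
tcp_pos: [0.5579, 0.0027, 0.1597]
orientation: [[-0.176, 0.984, -0.0], [0.984, 0.176, -0.0], [-0.0, -0.0, -1.0]]
wrist_force: [0.0, 0.2, -1.1]
gripper_width: 0.0171
finger_force: 77.5
```

Run:
```python
from h import *
c=snap('wrist','w4');d=snap('scene','sc4')
s=bot.sense();print(np.round(s['tcp_pos'],4),np.round(s['wrist_force'],2))
x=cv2.resize(d['color'][150:230,280:380],(500,400),interpolation=cv2.INTER_CUBIC)
y=cv2.resize(c['color'][160:260,280:380],(300,300),interpolation=cv2.INTER_CUBIC)
im=np.zeros((400,800,3),np.uint8);im[:,:500]=x;im[:300,500:]=y;cv2.imwrite('pics/crop4.png',im[:,:,::-1])
R=np.array([[np.cos(t:=np.radians(9.93)),-np.sin(t)],[np.sin(t),np.cos(t)]])
H=np.array([.55245,.00315]);print('tcp rel hole',R.T@(np.array(s['tcp_pos'])[:2]-H))
```

```text
[0.5586 0.003  0.161 ] [-0.88  0.03 -2.19]
tcp rel hole [ 0.00602204 -0.00120716]
```

View pics/crop4.png

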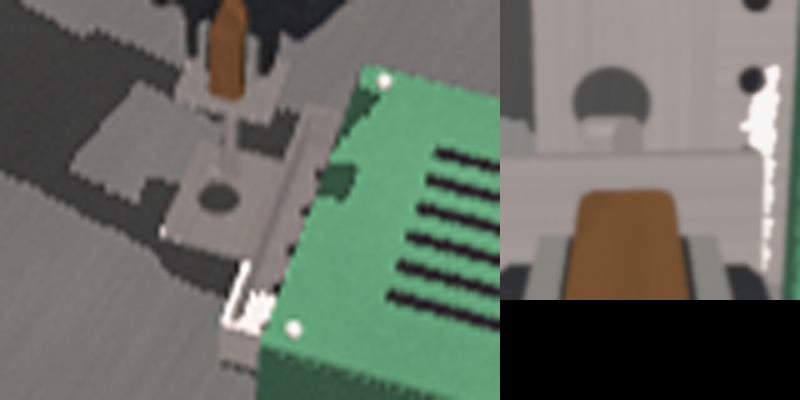

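The scene crop shows the toe just above the lip. In the wrist crop the toe (580–642) sits centred in the hole (573–650). I'll nudge it about 1 mm and lower it slowly.

Call:
send_rows([
  {"tx":-0.04,"ty":0.03,"tz":-0.2,"spin":0},
  {"tx":0,"ty":0,"tz":-0.2,"spin":0},
  {"tx":0,"ty":0,"tz":-0.2,"spin":0},
  {"tx":0,"ty":0,"tz":-0.15,"spin":0},
  {"tx":0,"ty":0,"tz":0,"spin":0},
])

```text
t: 6.65
tcp_pos: [0.5562, 0.0045, 0.1357]
orientation: [[-0.177, 0.984, -0.002], [0.984, 0.177, 0.0], [0.0, -0.002, -1.0]]
wrist_force: [-0.5, -0.5, -3.0]
gripper_width: 0.0174
finger_force: 77.6
```

Call:
send_rows([
  {"tx":0,"ty":0,"tz":-0.2,"spin":0},
  {"tx":0,"ty":0,"tz":-0.2,"spin":0},
  {"tx":0,"ty":0,"tz":-0.2,"spin":0},
  {"tx":0,"ty":0,"tz":0,"spin":0},
  {"tx":0,"ty":0,"tz":0,"spin":0},
])

```text
t: 7.15
tcp_pos: [0.5566, 0.0044, 0.1186]
orientation: [[-0.177, 0.984, -0.0], [0.984, 0.177, 0.0], [0.0, -0.0, -1.0]]
wrist_force: [-0.0, 1.0, -2.4]
gripper_width: 0.0176
finger_force: 77.6
```

The toe is through the hole without contact. Pulling along the box's -x.

Call:
send_rows([
  {"tx":-0.15,"ty":-0.026,"tz":0,"spin":0},
  {"tx":-0.2,"ty":-0.034,"tz":0,"spin":0},
  {"tx":-0.2,"ty":-0.034,"tz":0,"spin":0},
  {"tx":-0.2,"ty":-0.034,"tz":0,"spin":0},
  {"tx":-0.2,"ty":-0.034,"tz":0,"spin":0},
])

```text
t: 7.65
tcp_pos: [0.5282, -0.0006, 0.1192]
orientation: [[-0.177, 0.984, 0.002], [0.984, 0.177, -0.0], [-0.0, 0.002, -1.0]]
wrist_force: [3.9, -1.8, -3.6]
gripper_width: 0.017
finger_force: 77.6
```

Call:
send_rows([
  {"tx":-0.2,"ty":-0.034,"tz":0,"spin":0},
  {"tx":-0.2,"ty":-0.034,"tz":0,"spin":0},
  {"tx":-0.2,"ty":-0.034,"tz":0,"spin":0},
  {"tx":-0.2,"ty":-0.034,"tz":0,"spin":0},
  {"tx":-0.2,"ty":-0.034,"tz":0,"spin":0},
])

```text
t: 8.15
tcp_pos: [0.4979, -0.0057, 0.1191]
orientation: [[-0.177, 0.984, 0.001], [0.984, 0.177, -0.0], [-0.0, 0.001, -1.0]]
wrist_force: [4.7, -0.6, -1.3]
gripper_width: 0.017
finger_force: 77.8
```

Sliding at about 4 N. Now fine steps toward the stop.

Call:
send_rows([
  {"tx":-0.07,"ty":-0.012,"tz":0,"spin":0},
  {"tx":-0.07,"ty":-0.012,"tz":0,"spin":0},
  {"tx":-0.07,"ty":-0.012,"tz":0,"spin":0},
  {"tx":-0.07,"ty":-0.012,"tz":0,"spin":0},
])

```text
t: 8.55
tcp_pos: [0.4898, -0.007, 0.1189]
orientation: [[-0.177, 0.984, 0.0], [0.984, 0.177, 0.0], [-0.0, 0.0, -1.0]]
wrist_force: [4.6, -0.9, -1.7]
gripper_width: 0.0173
finger_force: 77.9
```

Call:
send_rows([
  {"tx":-0.04,"ty":-0.007,"tz":0,"spin":0},
  {"tx":-0.04,"ty":-0.007,"tz":0,"spin":0},
])

```text
t: 8.75
tcp_pos: [0.4874, -0.0074, 0.1189]
orientation: [[-0.177, 0.984, 0.0], [0.984, 0.177, -0.0], [-0.0, 0.0, -1.0]]
wrist_force: [4.2, -0.6, -0.7]
gripper_width: 0.0173
finger_force: 78.0
```

Call:
send_rows([
  {"tx":-0.04,"ty":-0.007,"tz":0,"spin":0},
  {"tx":-0.04,"ty":-0.007,"tz":0,"spin":0},
])

```text
t: 8.95
tcp_pos: [0.485, -0.0078, 0.1189]
orientation: [[-0.177, 0.984, 0.0], [0.984, 0.177, -0.0], [-0.0, 0.0, -1.0]]
wrist_force: [4.4, -1.0, -1.2]
gripper_width: 0.0175
finger_force: 78.0
```

Call:
send_rows([
  {"tx":-0.04,"ty":-0.007,"tz":0,"spin":0},
  {"tx":-0.04,"ty":-0.007,"tz":0,"spin":0},
])

```text
t: 9.15
tcp_pos: [0.4826, -0.0083, 0.1189]
orientation: [[-0.177, 0.984, 0.0], [0.984, 0.177, -0.0], [-0.0, 0.0, -1.0]]
wrist_force: [4.6, -0.7, -0.6]
gripper_width: 0.0173
finger_force: 78.0
```

Call:
send_rows([
  {"tx":-0.04,"ty":-0.007,"tz":0,"spin":0},
  {"tx":-0.04,"ty":-0.007,"tz":0,"spin":0},
])

```text
t: 9.35
tcp_pos: [0.4802, -0.0087, 0.1189]
orientation: [[-0.177, 0.984, 0.0], [0.984, 0.177, 0.0], [0.0, 0.0, -1.0]]
wrist_force: [4.3, -0.6, -0.6]
gripper_width: 0.017
finger_force: 78.0
```

Call:
send_rows([
  {"tx":-0.04,"ty":-0.007,"tz":0,"spin":0},
  {"tx":-0.04,"ty":-0.007,"tz":0,"spin":0},
])

```text
t: 9.55
tcp_pos: [0.4778, -0.0091, 0.1189]
orientation: [[-0.177, 0.984, 0.0], [0.984, 0.177, -0.0], [-0.0, 0.0, -1.0]]
wrist_force: [5.1, -0.5, -0.3]
gripper_width: 0.0175
finger_force: 78.0
```

Call:
send_rows([
  {"tx":-0.04,"ty":-0.007,"tz":0,"spin":0},
  {"tx":-0.04,"ty":-0.007,"tz":0,"spin":0},
])

```text
t: 9.75
tcp_pos: [0.4754, -0.0095, 0.1189]
orientation: [[-0.177, 0.984, 0.0], [0.984, 0.177, -0.0], [-0.0, 0.0, -1.0]]
wrist_force: [3.6, -0.2, 0.1]
gripper_width: 0.0174
finger_force: 78.0
```

Call:
send_rows([
  {"tx":-0.04,"ty":-0.007,"tz":0,"spin":0},
  {"tx":-0.04,"ty":-0.007,"tz":0,"spin":0},
])

```text
t: 9.95
tcp_pos: [0.4729, -0.0099, 0.1188]
orientation: [[-0.177, 0.984, 0.0], [0.984, 0.177, 0.0], [0.0, 0.0, -1.0]]
wrist_force: [4.3, 0.6, -0.1]
gripper_width: 0.0171
finger_force: 78.0
```

Call:
send_rows([
  {"tx":-0.04,"ty":-0.007,"tz":0,"spin":0},
  {"tx":-0.04,"ty":-0.007,"tz":0,"spin":0},
])

```text
t: 10.15
tcp_pos: [0.4705, -0.0104, 0.1188]
orientation: [[-0.177, 0.984, 0.0], [0.984, 0.177, 0.0], [0.0, 0.0, -1.0]]
wrist_force: [3.7, -0.6, 0.6]
gripper_width: 0.0174
finger_force: 78.0
```

Call:
send_rows([
  {"tx":-0.04,"ty":-0.007,"tz":0,"spin":0},
  {"tx":-0.04,"ty":-0.007,"tz":0,"spin":0},
])

```text
t: 10.35
tcp_pos: [0.4681, -0.0108, 0.1188]
orientation: [[-0.177, 0.984, 0.0], [0.984, 0.177, 0.0], [0.0, 0.0, -1.0]]
wrist_force: [4.0, -0.9, -0.5]
gripper_width: 0.0169
finger_force: 78.0
```

Call:
send_rows([
  {"tx":-0.04,"ty":-0.007,"tz":0,"spin":0},
  {"tx":-0.04,"ty":-0.007,"tz":0,"spin":0},
])

```text
t: 10.55
tcp_pos: [0.4657, -0.0112, 0.1188]
orientation: [[-0.177, 0.984, 0.0], [0.984, 0.177, 0.0], [0.0, 0.0, -1.0]]
wrist_force: [4.7, -1.5, -0.2]
gripper_width: 0.0172
finger_force: 78.0
```

Call:
send_rows([
  {"tx":-0.04,"ty":-0.007,"tz":0,"spin":0},
  {"tx":-0.04,"ty":-0.007,"tz":0,"spin":0},
])

```text
t: 10.75
tcp_pos: [0.4639, -0.0116, 0.1189]
orientation: [[-0.177, 0.984, 0.002], [0.984, 0.177, -0.0], [-0.0, 0.002, -1.0]]
wrist_force: [8.2, -0.1, -3.1]
gripper_width: 0.0176
finger_force: 77.8
```

The stop is felt (8 N). Now increasing gently.

Call:
send_rows([
  {"tx":-0.02,"ty":-0.0035,"tz":0,"spin":0},
  {"tx":0,"ty":0,"tz":0,"spin":0},
])

```text
t: 10.95
tcp_pos: [0.4637, -0.0117, 0.119]
orientation: [[-0.177, 0.984, 0.003], [0.984, 0.177, 0.0], [-0.0, 0.003, -1.0]]
wrist_force: [8.6, 1.0, -3.7]
gripper_width: 0.0172
finger_force: 77.8
```

Call:
send_rows([
  {"tx":-0.04,"ty":-0.007,"tz":0,"spin":0},
  {"tx":0,"ty":0,"tz":0,"spin":0},
])

```text
t: 11.15
tcp_pos: [0.4631, -0.0118, 0.1192]
orientation: [[-0.177, 0.984, 0.005], [0.984, 0.177, 0.0], [-0.001, 0.005, -1.0]]
wrist_force: [10.7, 0.1, -5.1]
gripper_width: 0.017
finger_force: 78.5
```

Call:
send_rows([
  {"tx":-0.04,"ty":-0.007,"tz":0,"spin":0},
  {"tx":-0.02,"ty":-0.004,"tz":0,"spin":0},
  {"tx":0,"ty":0,"tz":0,"spin":0},
])

```text
t: 11.45
tcp_pos: [0.4623, -0.012, 0.1193]
orientation: [[-0.177, 0.984, 0.008], [0.984, 0.177, 0.001], [-0.001, 0.008, -1.0]]
wrist_force: [14.9, -0.0, -8.3]
gripper_width: 0.0172
finger_force: 78.6
```

About 15–16 N. Holding for over a second.

Call:
send_rows([
  {"tx":0,"ty":0,"tz":0,"spin":0},
  {"tx":0,"ty":0,"tz":0,"spin":0},
  {"tx":0,"ty":0,"tz":0,"spin":0},
  {"tx":0,"ty":0,"tz":0,"spin":0},
  {"tx":0,"ty":0,"tz":0,"spin":0},
])

```text
t: 11.95
tcp_pos: [0.4623, -0.012, 0.1193]
orientation: [[-0.177, 0.984, 0.008], [0.984, 0.177, 0.001], [-0.001, 0.008, -1.0]]
wrist_force: [15.8, 0.7, -7.6]
gripper_width: 0.017
finger_force: 78.7
```

Call:
send_rows([
  {"tx":0,"ty":0,"tz":0,"spin":0},
  {"tx":0,"ty":0,"tz":0,"spin":0},
  {"tx":0,"ty":0,"tz":0,"spin":0},
  {"tx":0,"ty":0,"tz":0,"spin":0},
  {"tx":0,"ty":0,"tz":0,"spin":0},
])

```text
t: 12.45
tcp_pos: [0.4623, -0.012, 0.1193]
orientation: [[-0.177, 0.984, 0.008], [0.984, 0.177, 0.001], [-0.001, 0.008, -1.0]]
wrist_force: [16.1, 0.1, -7.1]
gripper_width: 0.0173
finger_force: 78.7
```

Call:
send_rows([
  {"tx":0,"ty":0,"tz":0,"spin":0},
  {"tx":0,"ty":0,"tz":0,"spin":0},
  {"tx":0,"ty":0,"tz":0,"spin":0},
])

```text
t: 12.75
tcp_pos: [0.4623, -0.012, 0.1193]
orientation: [[-0.177, 0.984, 0.008], [0.984, 0.177, 0.001], [-0.001, 0.008, -1.0]]
wrist_force: [15.6, 0.7, -8.5]
gripper_width: 0.0167
finger_force: 78.7
```

Held about 16 N for over 1.3 s. Backing off to re-centre in the hole.

Call:
send_rows([
  {"tx":0.15,"ty":0.026,"tz":0,"spin":0},
  {"tx":0.2,"ty":0.035,"tz":0,"spin":0},
  {"tx":0.2,"ty":0.035,"tz":0,"spin":0},
  {"tx":0,"ty":0,"tz":0,"spin":0},
  {"tx":0,"ty":0,"tz":0,"spin":0},
])

```text
t: 13.25
tcp_pos: [0.4759, -0.0093, 0.1183]
orientation: [[-0.177, 0.984, -0.002], [0.984, 0.177, 0.0], [0.0, -0.002, -1.0]]
wrist_force: [-0.7, -0.2, -1.7]
gripper_width: 0.0174
finger_force: 79.4
```

Run:
```python
from h import *
c=snap('wrist','w5');d=snap('scene','sc5');s=c['s'];print(np.round(s['tcp_pos'],4),np.round(s['wrist_force'],2))
x=cv2.resize(d['color'][150:230,270:370],(500,400),interpolation=cv2.INTER_CUBIC)
y=cv2.resize(c['color'][140:240,270:370],(300,300),interpolation=cv2.INTER_CUBIC)
im=np.zeros((400,800,3),np.uint8);im[:,:500]=x;im[:300,500:]=y;cv2.imwrite('pics/crop5.png',im[:,:,::-1])
R=np.array([[np.cos(t:=np.radians(9.93)),-np.sin(t)],[np.sin(t),np.cos(t)]])
for n,k in(('w',c),('s',d)):
    P=cloud(k);q=(P[...,:2]-np.array(s['tcp_pos'])[:2])@R
    h=(abs(P[...,2]-.045)<.004)&(abs(q[...,0])<.04)&(abs(q[...,1])<.045)
    print(n,h.sum(),np.percentile(q[h],[1,50,99],axis=0))
```

```text
[ 0.4759 -0.0093  0.1183] [-0.67 -0.16 -1.73]
w 2893 [[-0.02564701  0.00193817]
 [ 0.00317756  0.02057273]
 [ 0.02753877  0.04125938]]
s 313 [[-0.02534645 -0.03963094]
 [ 0.0079938  -0.01131606]
 [ 0.02860601  0.03744025]]
```

View pics/crop5.png

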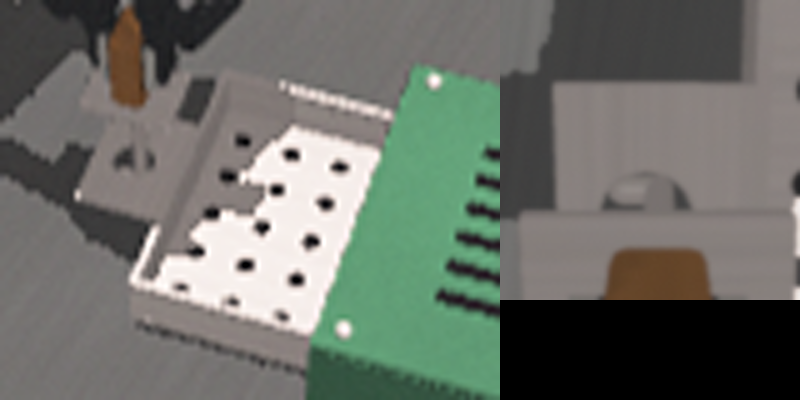

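The tray is well out and the shank sits in the hole near its middle. The hole centre works out about 1–2.6 mm in front of the tool axis, so I'll shift +2.5 mm along the box's x and rise slowly.

Call:
send_rows([
  {"tx":0.08,"ty":0.014,"tz":0,"spin":0},
  {"tx":0,"ty":0,"tz":0.1,"spin":0},
  {"tx":0,"ty":0,"tz":0.1,"spin":0},
  {"tx":0,"ty":0,"tz":0.15,"spin":0},
  {"tx":0,"ty":0,"tz":0,"spin":0},
])

```text
t: 13.85
tcp_pos: [0.4792, -0.009, 0.1303]
orientation: [[-0.177, 0.984, 0.002], [0.984, 0.177, -0.0], [-0.0, 0.002, -1.0]]
wrist_force: [0.0, 0.4, -2.8]
gripper_width: 0.0173
finger_force: 79.4
```

Call:
send_rows([
  {"tx":0,"ty":0,"tz":0.08,"spin":0},
  {"tx":0,"ty":0,"tz":0.08,"spin":0},
  {"tx":0,"ty":0,"tz":0,"spin":0},
])

```text
t: 14.15
tcp_pos: [0.4789, -0.009, 0.1345]
orientation: [[-0.177, 0.984, 0.001], [0.984, 0.177, -0.0], [-0.0, 0.001, -1.0]]
wrist_force: [0.3, -0.1, -2.3]
gripper_width: 0.0173
finger_force: 79.4
```

Free, with the toe inside the hole. Continuing up and clear.

Call:
send_rows([
  {"tx":0,"ty":0,"tz":0.15,"spin":0},
  {"tx":0,"ty":0,"tz":0.15,"spin":0},
  {"tx":0,"ty":0,"tz":0.2,"spin":0},
  {"tx":0,"ty":0,"tz":0.3,"spin":0},
  {"tx":0,"ty":0,"tz":0.3,"spin":0},
])

```text
t: 14.65
tcp_pos: [0.4788, -0.0089, 0.1681]
orientation: [[-0.177, 0.984, 0.001], [0.984, 0.177, -0.0], [-0.0, 0.0, -1.0]]
wrist_force: [-0.1, 0.0, -3.0]
gripper_width: 0.0171
finger_force: 79.4
```

Call:
send_rows([
  {"tx":0,"ty":0,"tz":0.5,"spin":0},
  {"tx":0,"ty":0,"tz":0.7,"spin":0},
  {"tx":0,"ty":0,"tz":0.5,"spin":0},
  {"tx":0,"ty":0,"tz":0,"spin":0},
  {"tx":0,"ty":0,"tz":0,"spin":0},
])

```text
t: 15.15
tcp_pos: [0.4787, -0.0089, 0.2181]
orientation: [[-0.177, 0.984, 0.0], [0.984, 0.177, -0.0], [-0.0, 0.0, -1.0]]
wrist_force: [-0.4, -0.8, -2.3]
gripper_width: 0.017
finger_force: 79.6
```

Run:
```python
from h import *
d=snap('scene','sc6');c=snap('wrist','w6');s=c['s'];print(np.round(s['tcp_pos'],4),np.round(s['wrist_force'],2))
tp=np.array(s['tcp_pos'])
P=cloud(d);q=P-tp
h=(np.hypot(q[...,0],q[...,1])<.03)
for lo in np.arange(-.11,-.0,.01):
    m=h&(q[...,2]>lo)&(q[...,2]<lo+.01);print(round(lo,3),m.sum(),m.any() and (q[m].mean(0).round(4),q[m].min(0).round(4)))
```

```text
[ 0.4784 -0.0089  0.2174] [-0.54  0.16 -3.21]
-0.11 0 False
-0.1 6 (array([-0.0032, -0.0042, -0.0914]), array([-0.0079, -0.0065, -0.0924]))
-0.09 10 (array([-0.0016, -0.0044, -0.0859]), array([-0.0097, -0.008 , -0.0889]))
-0.08 8 (array([ 0.0026, -0.0045, -0.0749]), array([-0.0005, -0.0063, -0.0794]))
-0.07 9 (array([ 0.0033, -0.003 , -0.0647]), array([-0.0003, -0.0056, -0.0684]))
-0.06 8 (array([ 0.0024, -0.0025, -0.0548]), array([ 0.    , -0.0044, -0.0583]))
-0.05 10 (array([ 0.0022, -0.0017, -0.0439]), array([-0.0033, -0.0042, -0.0489]))
-0.04 5 (array([ 0.0021, -0.0026, -0.0347]), array([-0.0012, -0.0045, -0.0398]))
-0.03 0 False
-0.02 46 (array([ 0.0032, -0.0075, -0.0112]), array([-0.0248, -0.0231, -0.0154]))
-0.01 119 (array([ 0.0061, -0.0061, -0.0081]), array([-0.0252, -0.0238, -0.01  ]))
```

Run:
```python
from h import *
a=load('w3');b=load('w6')
f=lambda c:cv2.resize(c['color'][180:280,260:390],(520,400),interpolation=cv2.INTER_CUBIC)[:,:390]
cv2.imwrite('pics/crop6.png',np.hstack([f(a),f(b)])[:,:,::-1])
```

```text
(no output)
```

View pics/crop6.png

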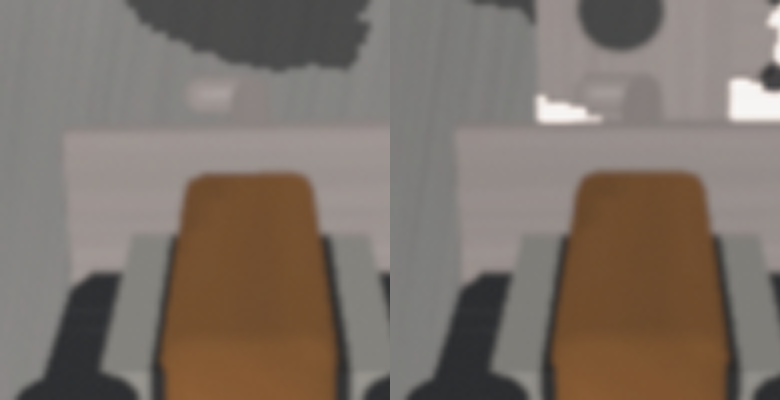

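The wrist view matches the one before the pull: the toe's end is within half a pixel of where it was, so the hook has not slipped in the grip. Returning above the stand.

Call:
send_rows([
  {"tx":-0.2,"ty":-0.6,"tz":0,"spin":-0.2},
  {"tx":-0.3,"ty":-0.9,"tz":0,"spin":-0.3},
  {"tx":-0.35,"ty":-1,"tz":0,"spin":-0.3},
  {"tx":-0.35,"ty":-1,"tz":0,"spin":-0.3},
  {"tx":-0.35,"ty":-1,"tz":0,"spin":-0.3},
])

```text
t: 15.75
tcp_pos: [0.4313, -0.1448, 0.2171]
orientation: [[-0.055, 0.998, -0.002], [0.998, 0.055, 0.001], [0.001, -0.001, -1.0]]
wrist_force: [0.3, -0.5, -2.9]
gripper_width: 0.017
finger_force: 79.5
```

Call:
send_rows([
  {"tx":-0.35,"ty":-1,"tz":0,"spin":-0.3},
  {"tx":-0.35,"ty":-1,"tz":0,"spin":-0.3},
  {"tx":-0.35,"ty":-1,"tz":0,"spin":0},
  {"tx":-0.22,"ty":-0.6,"tz":0,"spin":0},
  {"tx":0,"ty":0,"tz":0,"spin":0},
])

```text
t: 16.25
tcp_pos: [0.3929, -0.2535, 0.217]
orientation: [[-0.0, 1.0, -0.002], [1.0, 0.001, 0.001], [0.001, -0.002, -1.0]]
wrist_force: [-0.5, 0.8, -2.7]
gripper_width: 0.0172
finger_force: 79.4
```

Call:
send_rows([
  {"tx":0,"ty":0,"tz":0,"spin":0},
  {"tx":0,"ty":0,"tz":0,"spin":0},
])

```text
t: 16.45
tcp_pos: [0.3943, -0.2511, 0.2177]
orientation: [[-0.005, 1.0, -0.0], [1.0, 0.005, 0.001], [0.001, -0.0, -1.0]]
wrist_force: [-0.1, 0.6, -2.9]
gripper_width: 0.0173
finger_force: 79.4
```

Call:
send_rows([
  {"tx":-0.01,"ty":-0.01,"tz":-0.4,"spin":0},
  {"tx":0,"ty":0,"tz":-0.4,"spin":0},
  {"tx":0,"ty":0,"tz":-0.4,"spin":0},
  {"tx":0,"ty":0,"tz":-0.4,"spin":0},
  {"tx":0,"ty":0,"tz":0,"spin":0},
])

```text
t: 16.95
tcp_pos: [0.393, -0.2515, 0.1675]
orientation: [[-0.004, 1.0, -0.003], [1.0, 0.004, 0.003], [0.003, -0.003, -1.0]]
wrist_force: [-0.2, -0.1, -2.9]
gripper_width: 0.0171
finger_force: 79.4
```

Inside the opening without contact (bottom about 71 mm). Continuing down.

Call:
send_rows([
  {"tx":0,"ty":0,"tz":-0.4,"spin":0},
  {"tx":0,"ty":0,"tz":-0.4,"spin":0},
  {"tx":0,"ty":0,"tz":-0.4,"spin":0},
  {"tx":0,"ty":0,"tz":-0.4,"spin":0},
  {"tx":0,"ty":0,"tz":0,"spin":0},
])

```text
t: 17.45
tcp_pos: [0.3929, -0.2515, 0.1197]
orientation: [[-0.004, 1.0, -0.003], [1.0, 0.004, 0.002], [0.002, -0.003, -1.0]]
wrist_force: [-0.6, 0.4, -1.6]
gripper_width: 0.0169
finger_force: 79.4
```

Call:
send_rows([
  {"tx":0,"ty":0,"tz":-0.15,"spin":0},
  {"tx":0,"ty":0,"tz":-0.1,"spin":0},
  {"tx":0,"ty":0,"tz":0,"spin":0},
])

```text
t: 17.75
tcp_pos: [0.3938, -0.2522, 0.1145]
orientation: [[-0.004, 1.0, -0.0], [1.0, 0.004, 0.0], [0.0, -0.0, -1.0]]
wrist_force: [0.1, 0.2, -1.7]
gripper_width: 0.0172
finger_force: 79.4
```

Call:
send_rows([
  {"tx":0,"ty":0,"tz":-0.1,"spin":0},
  {"tx":0,"ty":0,"tz":-0.1,"spin":0},
  {"tx":0,"ty":0,"tz":0,"spin":0},
  {"tx":0,"ty":0,"tz":0,"spin":0},
])

```text
t: 18.15
tcp_pos: [0.3938, -0.2522, 0.1086]
orientation: [[-0.004, 1.0, -0.0], [1.0, 0.004, 0.0], [0.0, -0.0, -1.0]]
wrist_force: [-1.2, -0.3, -1.8]
gripper_width: 0.0172
finger_force: 79.4
```

Call:
send_rows([
  {"tx":0,"ty":0,"tz":-0.05,"spin":0},
  {"tx":0,"ty":0,"tz":0,"spin":0},
  {"tx":0,"ty":0,"tz":0,"spin":0},
])

```text
t: 18.45
tcp_pos: [0.3938, -0.2522, 0.1071]
orientation: [[-0.004, 1.0, 0.0], [1.0, 0.004, 0.0], [0.0, 0.0, -1.0]]
wrist_force: [0.1, -0.2, -1.9]
gripper_width: 0.0171
finger_force: 79.4
```

Call:
send_rows([
  {"tx":0,"ty":0,"tz":-0.04,"spin":0},
  {"tx":0,"ty":0,"tz":0,"spin":0},
  {"tx":0,"ty":0,"tz":0,"spin":0},
])

```text
t: 18.75
tcp_pos: [0.394, -0.2523, 0.1065]
orientation: [[-0.004, 1.0, 0.001], [1.0, 0.004, -0.0], [-0.0, 0.001, -1.0]]
wrist_force: [-1.8, 1.9, 3.9]
gripper_width: 0.0168
finger_force: 80.1
```

The collar has seated (+4 N up at the same height as before). Releasing, then rising.

Call:
send_rows([
  {"tx":0,"ty":0,"tz":0,"spin":0},
  {"tx":0,"ty":0,"tz":0,"spin":0},
  {"tx":0,"ty":0,"tz":0,"spin":0},
  {"tx":0,"ty":0,"tz":0,"spin":0},
  {"tx":0,"ty":0,"tz":0,"spin":0},
], claw=1, squeeze=20)

```text
t: 19.25
tcp_pos: [0.3938, -0.2523, 0.1059]
orientation: [[-0.004, 1.0, 0.0], [1.0, 0.004, -0.0], [-0.0, 0.0, -1.0]]
wrist_force: [0.2, -0.4, 0.5]
gripper_width: 0.0849
finger_force: 0.0
```

Call:
send_rows([
  {"tx":0,"ty":0,"tz":0,"spin":0},
  {"tx":0,"ty":0,"tz":0,"spin":0},
  {"tx":0,"ty":0,"tz":0.3,"spin":0},
  {"tx":0,"ty":0,"tz":0.6,"spin":0},
  {"tx":0,"ty":0,"tz":0.8,"spin":0},
])

```text
t: 19.75
tcp_pos: [0.3934, -0.2519, 0.1573]
orientation: [[-0.004, 1.0, -0.001], [1.0, 0.004, 0.001], [0.001, -0.001, -1.0]]
wrist_force: [0.3, 0.2, -0.4]
gripper_width: 0.0856
finger_force: 0.0
```

Call:
send_rows([
  {"tx":0,"ty":0,"tz":0.8,"spin":0},
  {"tx":0,"ty":0,"tz":0.8,"spin":0},
  {"tx":0,"ty":0,"tz":0.8,"spin":0},
  {"tx":0,"ty":0,"tz":0,"spin":0},
  {"tx":0,"ty":0,"tz":0,"spin":0},
])

```text
t: 20.25
tcp_pos: [0.3939, -0.2523, 0.2292]
orientation: [[-0.004, 1.0, 0.001], [1.0, 0.004, -0.001], [-0.001, 0.001, -1.0]]
wrist_force: [-0.5, -0.7, -0.9]
gripper_width: 0.0854
finger_force: 0.0
```

Run:
```python
from h import *
c=snap('wrist','w7');t=snap('top','top7');s=c['s'];print(np.round(s['tcp_pos'],4),np.round(s['wrist_force'],2),s['gripper_width'])
P=cloud(c);d=np.hypot(P[...,0]-.394,P[...,1]+.252)<.06
for lo,hi in((.135,.16),(.092,.1),(.086,.092)):
    h=d&(P[...,2]>lo)&(P[...,2]<hi);print(h.sum(),h.any() and (np.median(P[h],0),cv2.minAreaRect(P[h][:,:2].astype(np.float32))))
a=load('top0')['color'].astype(int);b=t['color'].astype(int);df=(abs(a-b).sum(2)>90)
for n,(u0,u1,v0,v1) in dict(hammer=(175,205,150,230),bin=(198,235,224,264),bearing=(398,422,190,212),sleeve=(386,406,168,188)).items(): print(n,df[v0:v1,u0:u1].sum())
print('hole',ray(t,0,0,.045)[:1]*0)
Q=cloud(t);h=(abs(Q[...,2]-.045)<.006)&(Q[...,0]<.6)&(Q[...,0]>.4)&(abs(Q[...,1])<.08);print('lip front x min',np.percentile(Q[h][:,0],1))
```

```text
[ 0.3939 -0.2523  0.2292] [-0.48 -0.73 -0.9 ] 0.0853716266954285
791 (array([ 0.39431839, -0.24943614,  0.14400195]), ((0.3939180076122284, -0.2508695423603058), (0.017341608181595802, 0.029666563495993614), 0.6541048288345337))
1445 (array([ 0.39356109, -0.24764551,  0.09430768]), ((0.3941638469696045, -0.2509976923465729), (0.04040587320923805, 0.05171573534607887), 88.64527130126953))
2938 (array([ 0.39637398, -0.23204188,  0.0893148 ]), ((0.3947073519229889, -0.24923677742481232), (0.0705302283167839, 0.07529183477163315), 88.77166748046875))
hammer 0
bin 0
bearing 9
sleeve 0
hole [0.]
lip front x min 0.44676482304890625
```

The hook is hanging upright at its original position. The tray is out and the bystanders are unmoved.

```bash
python3 -c "
from bench import bot
print(bot.job_done())"
```

```text
the job is handed in; nothing more can be done
None
```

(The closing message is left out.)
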